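# Knock the jammed register pins out of their bottle into the slide box

## Task

Slide the receiving box along its rail fully home under the hopper's spout. Then take the little square bottle out of its cradle, tip its mouth down into the hopper and knock its rim a few times against one of the hopper's two raised steel edges until both jammed register pins have dropped through into the box. Lay the empty bottle back in its cradle, and leave the other things on the bench where they are.

Things in the scene. Friction and masses are not known exactly. Their poses are not given: they have to be found in the camera images.
- station: Fixed station, origin on the table under the hopper's centre; x away from the robot, y along the slide rail, z up; yawed a little. Rail plate 134 mm wide in x, y -75 to 285 mm, guide lips 14 mm high. Over it on thin posts stands a steel hopper.
- edge_near (a point): First knocking edge: the hopper's wall on the robot's side (station -x) goes on up as a thick steel plate. This point is the middle of its top, at its inner face, 50 mm from the hopper's centre, z 168 mm. Plate 108 mm wide, inner face upright from z 135 to 168 mm. To knock on it the mouth points to station -x and down. Either edge will do.
- edge_left (a point): Second knocking edge, a plate like the first, on the hopper's station +y side: this point is the middle of its top, at its inner face, 50 mm from the hopper's centre, z 168 mm. To knock on it the mouth points to station +y and down.
- hopper_mouth (a point): Centre of the hopper's top opening, z 135 mm, 100 x 100 mm inside, narrowing to a 64 x 64 mm spout that ends 72 mm over the table. Its two walls that are not raised end at z 135 mm.
- carriage (a joint): Position of the receiving box on its rail, in m: 0 = fully home against the stop, right under the spout; grows as the box stands further out along station +y, at most 0.19. Slides with about 1.5 N of friction and stays where it is left.
- box_floor (a point): Centre of the inner floor of the receiving box (open aluminium box 108 x 108 x 50 mm, walls 4 mm), 13 mm over the table; same axes as the station.
- tab_top (a point): Middle of the top of the box's push tab, an upright plate 150 mm out (station +y) from the box's centre: 8 mm thick in y, 50 mm wide in x, from 11 to 67 mm over the table. Push on its outer face or pinch it.
- cradle_rest (a point): Where tube_grip is when the bottle lies in the cradle, 47 mm over the table; x along the bottle from mouth to base. Fixed grey plate 110 x 70 x 8 mm with two slotted blocks 12 mm thick, 31 mm either side of this point along x, carrying the bottle 30 mm over the table between lips 10 mm high, 44 mm apart. 50 mm are free between the blocks for the fingers.
- tube_grip (a point): Grip point of the bottle, half-way up: square clear plastic bottle lying along its x (-x to the mouth, z up as it lies), 108 mm long in all. Body 34 x 34 mm, flat sides, reaching 41 mm either way in x from this point; then the neck, 26 x 26 mm and 26 mm long, on the mouth side. Square bore of 18 mm, closed at the base. 90 g empty, 180 g full.
- tube_mouth (a point): Centre of the bottle's mouth, 67 mm from tube_grip along the bottle's -x.
- thick_pin_center (a point): Centre of the short thick steel pin, 14 mm diameter, 31 mm long, 37 g, jammed in the neck by a stiff rubber tongue that hangs from the top of the bore, pin end 9 mm inside the mouth. Tipping alone does not free it: each knock of the rim (0.1 to 0.3 m/s, mouth 25 to 45 degrees down) moves it about 0.5 to 3 mm; free after some 5 mm, it slides out.
- slim_pin_center (a point): Centre of the long slim steel register pin, 12 mm diameter, 58 mm long, 51 g; it lies behind the thick one and follows it out. Draw the mouth back from the plate after each knock, so that the pins can drop.
- tape_roll: Bystander: roll of tape, cardboard brown, 90 mm across, 24 mm high, lying flat; origin under its centre.
- ink_tub: Bystander: white ink tub, 76 mm across, 85 mm high; origin under its centre.
- palette_knife: Bystander: ink spatula, 240 mm long, wooden handle; origin under its centre.
- mixing_bowl: Bystander: mixing bowl, 130 mm across, 60 mm high; origin under its centre.
- ink_can: Bystander: ink can, 72 mm across, 110 mm high; origin under its centre.
There are look-alikes about, which are no part of the job. What is shaped like the part that bears cradle_rest but white is not meant. Of the things shaped like the part that bears tube_grip, the clear one is meant.

How it is judged (in metres and radians):
On the way, in this order (a step that is already met when the one before it is completed fails the run):
1. the receiving box is pushed home under the spout (value of joint carriage below 0.01 m), for 0.2 s.
2. the bottle, mouth down over the hopper and both pins still in it, knocks on the hopper (contact force between tube and station above 1.5 N and horizontal distance between tube_mouth and hopper_mouth below 0.085 m and angle between tube_grip's own x axis and vertical below 1.31 rad and distance between each of thick_pin_center, slim_pin_center and tube_grip below 0.065 m).
3. both pins lie in the receiving box (x of thick_pin_center in the frame of box_floor between -0.054 and 0.054 m and y of thick_pin_center in the frame of box_floor between -0.054 and 0.054 m and z of thick_pin_center in the frame of box_floor between -0.005 and 0.05 m and x of slim_pin_center in the frame of box_floor between -0.054 and 0.054 m and y of slim_pin_center in the frame of box_floor between -0.054 and 0.054 m and z of slim_pin_center in the frame of box_floor between -0.005 and 0.05 m), for 0.2 s.
At the end, for the whole second after the job is handed in: Box within 10 mm of fully home under the spout, both pins lying inside it, and the empty bottle released and at rest in its cradle (grip point within 15 mm of the cradle's rest point, along the cradle within 0.15 rad) (all of step 3 and value of joint carriage below 0.01 m and distance between tube_grip and cradle_rest below 0.015 m and angle between the x axis of tube_grip and the x axis of cradle_rest, either way round below 0.15 rad and linear speed of tube below 0.02 m/s); the robot touches nothing.
It fails at once if a bystander is displaced by more than 30 mm (distance of any of tape_roll, ink_tub, palette_knife, mixing_bowl, ink_can from where it was at the start of the episode above 0.03 m).
It also fails if it takes over 67 s, if anything falls off the work surface, if the arm or the gripper's body presses on something with over 40 N, if the wrist force passes 120 N, or if a joint passes its speed limit or range.

## Robot

A 6-joint arm with a two-finger parallel gripper is mounted at the origin on the work surface. World frame = base frame: x ahead of the robot, y to its left, z up, the work surface at z = 0. Lengths are in mm, angles in rad, forces in N, time in s.
With the tool pointing down it reaches from about 375 to 925 mm from the base axis. Payload 5.7 kg.
Tool frame: the origin (TCP) lies midway between the tips of the shut fingers; the grasp point (between the pads) lies 19 mm behind it; z points along the fingers, y is the direction in which the jaws open and shut (so a half turn about z gives the same grasp; the last joint's range is limited). The gripper opens to 85 mm and grips with 20 to 120 N. Pads are 22 mm wide; open, the fingers measure 114 mm over their backs; the gripper's body (76 mm by 85 mm) begins 54 mm behind the grasp point. The pads swing forward as they close: fully open they stand 13 mm farther back than shut.
Start: joints at [1.051, 0.359, 1.51, -0, 1.272, -0.115], TCP at [236.291, 551.48, 231.267] pointing down, gripper open.
Joint ranges: [-2.97, 2.97], [-1.01, 2.36], [0.21, 2.38], [-0.96, 4.11], [0.2, 2.71], [-2.98, 2.98]. Speed limits (rad/s): [2.39, 2.39, 3.14, 3.14, 3.14, 3.14].

## Interface

Orientations are given as a rotation vector (axis times angle).
In Python, from workcell import arm gives the robot as it stands.
- The arm moves only by the tool servo_tool, never from a script. Its argument "commands" is one flat list of numbers, 7 for each row, row after row: the finger opening in cm, from 0 to 8.54, then the shift along the tool's x, y, z in cm, then the turn, a rotation vector about the tool's x, y, z in degrees. A call has 1 to 8 rows; each row is the pose to reach, as a shift and turn from the pose commanded when the call began, along the tool's axes at that moment; what a row does not reach only later rows make up. A row lasts 1/10 s, in which the tool goes at most 50 mm and 8.59 degrees, less where a joint would pass 70% of its speed; a pose out of reach is approached as far as the arm can. A call with a gripper value outside its range is refused whole. The fingers move at their own pace and stop on an object; "grip_force" is the grip in N (left out, the last holds). Time passes only in rows, so rows that repeat a pose let the fingers close. It gives the time, the measured TCP pose, the force and the opening at its end, in the units of the state.
- arm.get_state(): the state, without advancing time (a new reading comes with each control period).
- arm.grab_frame(name): name is "scene" or "side" or "wrist"; returns (picture, depth): 480x640x3 uint8, red, green, blue; 480x640 float32, mm along the optical axis (not along the pixel's ray), 0 where there is no reading.
- arm.camera_info(name): a dict with "intrinsics" (3x3 intrinsics, pixels), "k1" (the pictures are not rectified: a ray, as slopes to the right and down, at radius r is drawn at 1 + k1 r^2 times it, then the intrinsics apply), "T" (4x4, takes a point from camera to world coordinates); the wrist camera has in their place "T_tool_cam" (4x4, takes a point from camera to tool coordinates, whose origin is the TCP and whose axes are the flange's). Camera axes: x right, y up, looking along -z (the intrinsics and any distortion apply to the point x, -y, -z); pixel columns grow to the right and rows downward; lengths in mm; the calibration is good to about 2 mm. A picture is of the moment at which its call begins: read the wrist's pose just before it. camera_info takes no time and is no camera call.
- arm.hand_in(): hands the job in, once; it reports no verdict.
Trained networks look in the newest picture that a camera, given by its name, has taken for a name from the list of things; names that differ only in an ending like _2 or _b are one class to them, and where a whole thing is asked for, a point or a joint stands for the part that bears it (a point fixed in the world has none). Each returns a list of dicts, best first, with "confidence" (0 to 1); they miss things now and then, are a little off and sometimes report something else, mostly with a low value. They report only what shows in the picture. A call takes as long as a camera call. They do not tell look-alikes from the thing itself.
- arm.outline_of(camera, name): "pixels" (480x640 bool, what is visible of it).
- arm.place_of(camera, name): "at" ([x, y, z] in mm, in world coordinates, good to about 4 mm: a listed point, or the origin of a listed thing).
The state is a dict: "time_s": time; "qpos": joint angles; "qvel": joint speeds; "joint_efforts": joint torques, N m; "tool_pos": TCP position; "ee_rot": TCP orientation; "wrist_force": force on the tool from outside, world axes, zero at the start; "wrist_torque": the same for the moment, N m; "grip_width": finger opening in mm.
Only numpy, scipy, OpenCV 4.12 (cv2) and the standard library are available. Lean on these libraries where they do the work, as an engineer would, in place of code of your own. Each camera call takes 0.05 s, during which the arm holds its last target. There are 200 camera calls.

## Working session

There is one attempt and no reset: what is moved stays moved. The work goes in short steps, Python scripts to look and compute and a tool call to move; the robot and the scene stay as the last step left them, time stands still between calls to the robot, and variables do not carry over. Pictures are saved under pics/ and viewed, about 8 in all and at most 12, crops included, and the job is handed in when it is done.

Besides the shell and the picture viewer there is one more tool, called by a JSON object that holds its "op" and its "data". servo_tool: Moves the arm, as the interface text tells. Its arguments: {"type":"object","properties":{"commands":{"type":"array","items":{"type":"number"}},"grip_force":{"type":"number"}},"required":["commands"]}

```bash
ls; mkdir -p pics; python3 - <<'E'
from workcell import arm
import cv2,numpy as np
s=arm.get_state();print(s['time_s'],s['tool_pos'],s['ee_rot'],s['grip_width'])
ims=[]
for c in("scene","side"):
    p,d=arm.grab_frame(c);ims.append(p)
    cv2.imwrite(f"pics/{c}0.png",p[:,:,::-1]);np.save(f"pics/{c}0d.npy",d)
    for n in ("edge_near","edge_left","hopper_mouth","tab_top","box_floor","cradle_rest","tube_grip","tube_mouth","station"):
        for r in arm.place_of(c,n)[:3]: print(c,n,np.round(r["at"],0),round(r["confidence"],2))
E
```

```text
pics
0.0 [235.94626653 550.91241271 230.45908407] [-6.31356542e-01 -3.07690742e+00  2.73861694e-03] 85.51536363509163
scene edge_near [414.  31.   4.] 0.65
scene edge_near [542.  -2. 168.] 0.62
scene edge_near [558. 244.  67.] 0.19
scene edge_left [583.  55. 167.] 0.8
scene hopper_mouth [589.   5. 136.] 0.75
scene tab_top [557. 245.  66.] 0.56
scene tab_top [ 692. -214.   -2.] 0.29
scene box_floor [575.  97.  17.] 0.64
scene box_floor [ 528. -361.   46.] 0.34
scene cradle_rest [ 602. -351.   46.] 0.85
scene cradle_rest [ 420. -326.   48.] 0.85
scene cradle_rest [406. 380.  -0.] 0.22
scene tube_grip [ 598. -349.   45.] 0.9
scene tube_grip [ 775. -358.   21.] 0.62
scene tube_mouth [ 728. -406.   17.] 0.7
scene tube_mouth [ 530. -363.   45.] 0.57
scene tube_mouth [ 425. -150.   -1.] 0.16
scene station [592.   8.  -3.] 0.81
scene station [545.  -1. 166.] 0.31
side edge_near [543.  -2. 169.] 0.57
side edge_left [585.  51. 167.] 0.77
side edge_left [544.  -3. 170.] 0.57
side hopper_mouth [595.   5. 136.] 0.88
side hopper_mouth [546.  -3. 170.] 0.65
side hopper_mouth [406. 379.   4.] 0.45
side tab_top [555. 246.  63.] 0.93
side box_floor [579.  97.  14.] 0.85
side cradle_rest [ 424. -329.   50.] 0.74
side cradle_rest [ 601. -355.   47.] 0.66
side tube_grip [ 775. -355.   16.] 0.95
side tube_grip [ 597. -351.   45.] 0.56
side tube_mouth [ 532. -357.   43.] 0.77
side tube_mouth [ 730. -404.   17.] 0.77
side station [591.   8.   1.] 0.7
side station [408. 381.   5.] 0.33
```

```bash
python3 -c "
from workcell import arm
for c in('scene','side','wrist'):print(arm.camera_info(c))"
```

```text
{'intrinsics': array([[513.97556361,   0.        , 330.35700616],
       [  0.        , 513.97556361, 234.65294345],
       [  0.        ,   0.        ,   1.        ]]), 'k1': -0.07392210023928428, 'T': array([[-8.87026283e-01, -3.49456405e-01,  3.01769108e-01,
         9.27464681e+02],
       [ 4.61628445e-01, -6.84161723e-01,  5.64643175e-01,
         7.03956544e+02],
       [ 9.14069890e-03,  6.40158541e-01,  7.68188447e-01,
         1.09320492e+03],
       [ 0.00000000e+00,  0.00000000e+00,  0.00000000e+00,
         1.00000000e+00]])}
{'intrinsics': array([[464.48513671,   0.        , 317.52909135],
       [  0.        , 464.48513671, 242.27593464],
       [  0.        ,   0.        ,   1.        ]]), 'k1': 0.04162724704344052, 'T': array([[ 9.82491966e-01,  1.38024995e-01, -1.25134474e-01,
         4.01035261e+02],
       [-1.86285423e-01,  7.18082734e-01, -6.70563143e-01,
        -8.15634942e+02],
       [-2.69756985e-03,  6.82133629e-01,  7.31222562e-01,
         9.88301864e+02],
       [ 0.00000000e+00,  0.00000000e+00,  0.00000000e+00,
         1.00000000e+00]])}
{'intrinsics': array([[429.36528076,   0.        , 323.38812708],
       [  0.        , 429.36528076, 235.87279357],
       [  0.        ,   0.        ,   1.        ]]), 'k1': -0.07605370065847218, 'T_tool_cam': array([[-3.37519988e-04,  9.50239072e-01,  3.11521414e-01,
         8.02331505e+01],
       [ 9.99999938e-01,  2.89199245e-04,  2.01307332e-04,
        -3.52036953e-01],
       [ 1.01198334e-04,  3.11521463e-01, -9.50239111e-01,
        -1.42511330e+02],
       [ 0.00000000e+00,  0.00000000e+00,  0.00000000e+00,
         1.00000000e+00]])}
```

View pics/scene0.png

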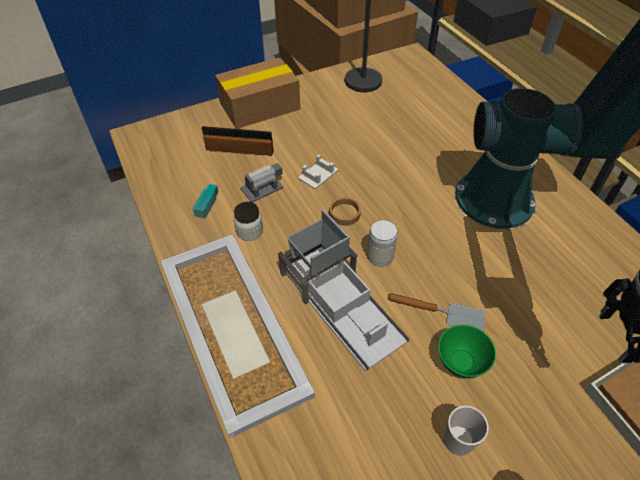

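View pics/side0.png

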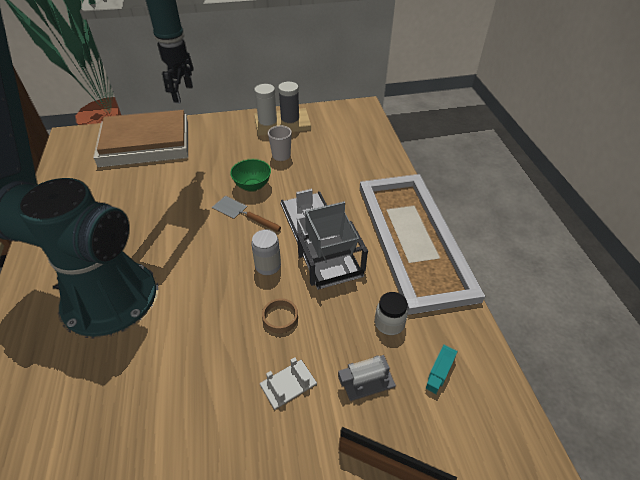

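The clear bottle lies in the grey cradle at about (600,-351), with its mouth toward the robot. The white cradle at (422,-328) and the teal bottle at (775,-356) are the look-alikes. The box stands about 93 mm out on its rail, and the station yaw is about 0.15. Next I'll get the bystander positions and work out the first move.

```bash
cat > h.py <<'E'
from workcell import arm
import numpy as np
from scipy.spatial.transform import Rotation as Ro
def Rt(yaw_y, tilt=0):
    "tool y at yaw_y, tool z down; tilt: tool x tips down"
    y=np.array([np.cos(yaw_y),np.sin(yaw_y),0]); z=np.array([0,0,-1.]); x=np.cross(y,z)
    return np.c_[x,y,z]@Ro.from_euler('y',-tilt).as_matrix()
def cmd(p,R=None,p0=None,R0=None):
    s=arm.get_state()
    if p0 is None:p0=s['tool_pos']
    if R0 is None:R0=Ro.from_rotvec(s['ee_rot']).as_matrix()
    if R is None:R=R0
    return np.round(R0.T@(np.array(p)-p0)/10,2), np.round(Ro.from_matrix(R0.T@R).as_rotvec(degrees=True),1)
YS=.149; H=np.array([592,5.,0]); SX=np.array([np.cos(YS),np.sin(YS),0]); SY=np.array([-np.sin(YS),np.cos(YS),0])
def st(x,y,z): return H+SX*x+SY*y+np.array([0,0,z])
def show():
    s=arm.get_state()
    R=Ro.from_rotvec(s['ee_rot']).as_matrix(); d=s['tool_pos']-H
    print('t',round(s['time_s'],2),'tcp',np.round(s['tool_pos'],1),'st',np.round([d@SX,d@SY],1),'F',np.round(s['wrist_force'],1),'w',round(s['grip_width'],1),'q',np.round(s['qpos'],2),'ty',round(np.arctan2(R[1,1],R[0,1]),3),'tilt',round(np.degrees(np.arcsin(-R[2,0])),1))
E
python3 - <<'E'
from h import *
for n in("tape_roll","ink_tub","palette_knife","mixing_bowl","ink_can"):
    for r in arm.place_of("scene",n)[:2]: print(n,np.round(r["at"]),round(r["confidence"],2))
R=Rt(np.pi/2+YS); print(R.round(2))
print(cmd(st(0,283,200),R),cmd(st(0,283,38),R)); show()
E
```

```text
tape_roll [ 428. -150.   -0.] 0.78
ink_tub [ 691. -214.   -1.] 0.55
palette_knife [383. 240.  -1.] 0.91
mixing_bowl [407. 381.   2.] 0.67
ink_can [414.  33.   2.] 0.66
[[-0.99 -0.15  0.  ]
 [-0.15  0.99  0.  ]
 [ 0.    0.   -1.  ]]
(array([-39.33, -12.15,   3.13]), array([ -0. ,  -0. , -31.7])) (array([-39.34, -12.15,  19.33]), array([ -0. ,  -0. , -31.7]))
t 1.25 tcp [236.3 551.5 231.3] st [-270.6  593.2] F [ 0.1 -0.7 -0.7] w 85.5 q [ 1.05  0.36  1.51  0.    1.27 -0.12] ty 1.166 tilt -0.0
```

{"op": "servo_tool", "data": {"commands": [0,-4.9,-1.5,0.4,0,0,-4,0,-9.8,-3,0.8,0,0,-8,0,-14.7,-4.6,1.2,0,0,-12,0,-19.6,-6.1,1.6,0,0,-16,0,-24.5,-7.6,2,0,0,-20,0,-29.5,-9.1,2.4,0,0,-24,0,-34.4,-10.7,2.8,0,0,-28,0,-39.3,-12.1,3.1,0,0,-31.7]}}

```text
time_s: 2.05
tool_pos: [541.6, 291.7, 200.9]
ee_rot: [0.237, -3.133, -0.0]
wrist_force: [0.6, 1.6, -0.1]
grip_width: -0.1
```

{"op": "servo_tool", "data": {"commands": [0,0,0,4.5,0,0,0,0,0,0,9,0,0,0,0,0,0,13.5,0,0,0,0,0,0,16.2,0,0,0,0,0,0,16.2,0,0,0]}}

```text
time_s: 2.55
tool_pos: [537.1, 291.8, 35.0]
ee_rot: [0.232, -3.125, 0.004]
wrist_force: [0.4, -0.8, 0.5]
grip_width: -0.1
```

```bash
python3 -c "
from h import *
show();print(cmd(st(0,283,38),Rt(np.pi/2+YS)))"
```

```text
t 2.55 tcp [537.1 291.8  35. ] st [-11.8 291.8] F [ 0.4 -0.8  0.5] w -0.1 q [ 0.38  0.6   1.66 -0.    0.89 -1.33] ty 1.719 tilt -0.5
(array([-1.17, -0.88, -0.31]), array([-0.1, -0.5, -0. ]))
```

{"op": "servo_tool", "data": {"commands": [0,-0.6,-2,0,0,0,0,0,-1.2,-4,0,0,0,0,0,-1.2,-6,0,0,0,0,0,-1.2,-8,0,0,0,0,0,-1.2,-10,0,0,0,0,0,-1.2,-11,0,0,0,0,0,-1.2,-11.5,0,0,0,0]}}

```text
time_s: 3.25
tool_pos: [570.8, 181.2, 40.7]
ee_rot: [-0.231, 3.13, 0.001]
wrist_force: [0.7, 1.5, 0.4]
grip_width: -0.0
```

{"op": "servo_tool", "data": {"commands": [0,0,-0.3,0,0,0,0,0,0,-0.3,0,0,0,0]}}

```text
time_s: 3.45
tool_pos: [569.8, 178.5, 39.5]
ee_rot: [-0.233, 3.133, -0.0]
wrist_force: [-0.4, -0.4, 0.4]
grip_width: 0.2
```

```bash
python3 -c "
from h import *
show()
import cv2
p,d=arm.grab_frame('side')
for n in ('tab_top','box_floor'):
  for r in arm.place_of('side',n)[:2]: print(n,np.round(r['at']),((np.array(r['at'])-H)@SY).round(),r['confidence'])
"
```

```text
t 3.45 tcp [569.8 178.5  39.5] st [  3.8 174.9] F [-0.4 -0.4  0.4] w 0.2 q [ 0.19  0.58  1.69 -0.    0.87 -1.53] ty 1.719 tilt 0.0
box_floor [590.  11.  15.] 6.0 0.57
box_floor [ 600. -353.   44.] -355.0 0.26
```

Near home; I'll push on in small steps until the stop shows in the force.

{"op": "servo_tool", "data": {"commands": [0,0,-0.3,0,0,0,0,0,0,-0.5,0,0,0,0,0,0,-0.5,0,0,0,0]}}

```text
time_s: 3.9
tool_pos: [570.0, 173.3, 38.9]
ee_rot: [0.233, -3.132, 0.0]
wrist_force: [-1.1, 0.8, 0.4]
grip_width: 0.3
```

{"op": "servo_tool", "data": {"commands": [0,0,-0.3,0,0,0,0,0,0,-0.3,0,0,0,0]}}

```text
time_s: 4.1
tool_pos: [570.3, 171.8, 38.9]
ee_rot: [0.231, -3.132, -0.004]
wrist_force: [-2.0, 8.1, -0.1]
grip_width: -0.2
```

{"op": "servo_tool", "data": {"commands": [0,0,-0.3,0,0,0,0,0,0,-0.3,0,0,0,0]}}

```text
time_s: 4.3
tool_pos: [570.3, 171.6, 39.0]
ee_rot: [0.229, -3.133, -0.01]
wrist_force: [-4.0, 20.3, 0.1]
grip_width: -0.1
```

{"op": "servo_tool", "data": {"commands": [0,0,2,0,0,0,0,0,0,4,-3,0,0,0,0,0,4,-8,0,0,0,0,0,4,-13,0,0,0,2,0,2,-17,0,0,0,4,0,-3,-17,0,0,0,6,0,-8,-17,0,0,0,8,0,-13,-17,0,0,0]}}

```text
time_s: 5.1
tool_pos: [590.8, 37.1, 209.8]
ee_rot: [-0.235, 3.131, -0.001]
wrist_force: [0.9, 0.5, -0.7]
grip_width: 58.2
```

```bash
python3 -c "
from h import *
show();print(cmd([600,-350,130],Rt(np.pi/2+YS)))"
```

```text
t 5.1 tcp [590.8  37.1 209.8] st [ 3.6 31.9] F [ 0.9  0.5 -0.7] w 58.2 q [-0.05  0.37  1.56 -0.    1.22 -1.77] ty 1.72 tilt 0.1
(array([  4.87, -38.41,   8.01]), array([-0.1,  0.1,  0. ]))
```

{"op": "servo_tool", "data": {"commands": [8.5,0.6,-4.8,0,0,0,0,8.5,1.2,-9.6,0,0,0,0,8.5,1.8,-14.4,0,0,0,0,8.5,2.4,-19.2,0,0,0,0,8.5,3,-24,0,0,0,0,8.5,3.6,-28.8,2,0,0,0,8.5,4.3,-33.6,4,0,0,0,8.5,4.9,-37.9,6,0,0,0]}}

```text
time_s: 5.9
tool_pos: [597.8, -343.4, 149.9]
ee_rot: [-0.232, 3.132, -0.002]
wrist_force: [1.0, 0.1, -0.0]
grip_width: 85.1
```

{"op": "servo_tool", "data": {"commands": [8.5,0,0,2,0,0,0,8.5,0,0,2,0,0,0,8.5,0,0,2,0,0,0]}}

```text
time_s: 6.2
tool_pos: [597.5, -340.3, 129.9]
ee_rot: [0.233, -3.132, -0.002]
wrist_force: [-0.4, -0.4, 0.1]
grip_width: 84.6
```

```bash
python3 - <<'E'
from h import *
import cv2
show()
s=arm.get_state();p,d=arm.grab_frame('wrist')
ms=[]
for n in ('tube_grip','tube_mouth','cradle_rest'):
  for r in arm.place_of('wrist',n)[:2]: print(n,np.round(r['at'],1),round(r['confidence'],2))
m=arm.outline_of('wrist','tube_grip')[0]["pixels"]
np.savez('pics/w1.npz',p=p,d=d,m=m,pos=s['tool_pos'],rot=s['ee_rot'])
# pixel cloud
ci=arm.camera_info('wrist');K=ci['intrinsics']
v,u=np.nonzero(m&(d>0))
xy=cv2.undistortPoints(np.c_[u,v].astype(float)[:,None],K,np.array([ci['k1'],0,0,0]))[:,0]
z=d[v,u]; c=np.c_[xy[:,0]*z,-xy[:,1]*z,-z,np.ones(len(z))]@ci['T_tool_cam'].T
w=c[:,:3]@Ro.from_rotvec(s['ee_rot']).as_matrix().T+s['tool_pos']
t=w[(w[:,2]>55)&(w[:,2]<72)]
print(len(w),len(t),np.median(t,0)); r=cv2.minAreaRect(t[:,:2].astype(np.float32));print(r)
q=p.copy();q[m]=q[m]//2+np.array([100,0,0],np.uint8)
cv2.imwrite('pics/w1.png',q[:,:,::-1])
E
```

```text
t 6.2 tcp [ 597.5 -340.3  129.9] st [ -45.8 -342.3] F [-0.4 -0.4  0.1] w 84.6 q [-0.62  0.58  1.41  0.    1.16 -2.34] ty 1.719 tilt -0.1
tube_grip [ 600.3 -349.8   50.9] 0.95
tube_grip [ 775.2 -356.1   22.1] 0.68
tube_mouth [ 533.8 -359.6   50.8] 0.94
tube_mouth [ 728.3 -399.7   21.1] 0.91
5864 0 [nan nan nan]
((0.0, 0.0), (0.0, 0.0), 0.0)
  return _methods._mean(a, axis=axis, dtype=dtype,
  ret = um.true_divide(
```

View pics/w1.png

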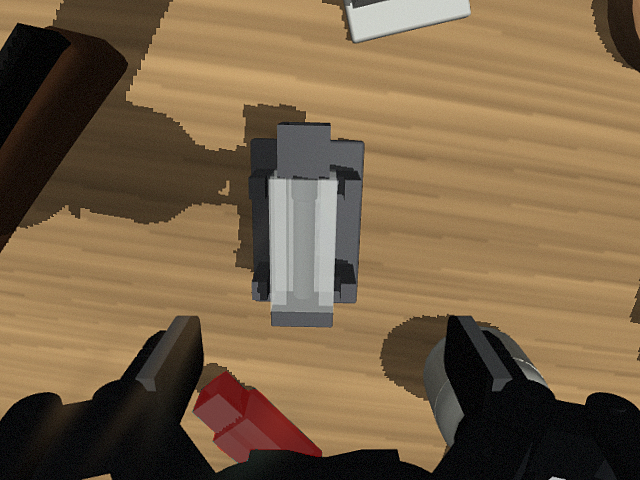

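The bottle is in view: body at columns 271–335, rows 178–312, neck at the top, and its edges parallel to the tool's x axis. The network's grip point at (600,-350) agrees with my pixel estimate, so I'll descend.

```bash
python3 -c "
from h import *
print(cmd([600,-350,28],Rt(np.pi/2+.147)))"
```

```text
(array([ 0.06, -0.97, 10.37]), array([-0.1,  0.1,  0.2]))
```

{"op": "servo_tool", "data": {"commands": [8.5,0,-1,3,0,0,0,8.5,0,-1,7,0,0,0,8.5,0,-1,10.2,0,0,0,8.5,0,-1,10.2,0,0,0]}}

```text
time_s: 6.85
tool_pos: [596.7, -347.9, 24.2]
ee_rot: [0.234, -3.127, -0.008]
wrist_force: [-0.9, 0.6, -0.4]
grip_width: 84.9
```

```bash
python3 -c "
from h import *
show();print(cmd([600,-350,28],Rt(np.pi/2+.147)))"
```

```text
t 6.85 tcp [ 596.7 -347.9   24.2] st [ -47.7 -349.7] F [-0.9  0.6 -0.4] w 84.9 q [-0.63  0.7   1.47 -0.    0.98 -2.35] ty 1.72 tilt -0.3
(array([-0.29, -0.25, -0.38]), array([ 0.3, -0.3,  0.1]))
```

{"op": "servo_tool", "data": {"commands": [2,0,0,0,0,0,0,2,0,0,0,0,0,0,2,0,0,0,0,0,0,2,0,0,0,0,0,0,2,0,0,0,0,0,0,2,0,0,0,0,0,0,2,0,0,0,0,0,0], "grip_force": 70}}

```text
time_s: 7.55
tool_pos: [601.1, -351.5, 30.7]
ee_rot: [-0.233, 3.13, -0.004]
wrist_force: [-0.2, 0.9, 6.3]
grip_width: 33.4
```

{"op": "servo_tool", "data": {"commands": [2,0,0,-3,0,0,0,2,0,0,-7,0,0,0,2,0,0,-12,0,0,0,2,0,0,-17,0,0,0,2,0,0,-21,0,0,0]}}

```text
time_s: 8.05
tool_pos: [600.0, -351.0, 242.3]
ee_rot: [-0.233, 3.13, -0.004]
wrist_force: [1.2, -0.8, -1.9]
grip_width: 33.1
```

```bash
cat >> h.py <<'E'
M=np.array([68,0,-16.])   # mouth in tool frame
def over(x,y,z,tilt): # TCP and R for mouth at station x,y,z
    R=Rt(np.pi/2+YS,np.radians(tilt)); return st(x,y,z)-R@M, R
def mouth():
    s=arm.get_state();R=Ro.from_rotvec(s['ee_rot']).as_matrix();d=s['tool_pos']+R@M-H
    print('mouth st',np.round([d@SX,d@SY,d[2]],1))
E
python3 -c "
from h import *
show();mouth()
for z,t in((240,0),(210,35),(141,35)): print(cmd(*over(-15,0,z,t)),over(-15,0,z,t)[0].round())"
```

```text
t 8.05 tcp [ 600.  -351.   242.3] st [ -44.9 -353.2] F [ 1.2 -0.8 -1.9] w 33.1 q [-0.63  0.49  1.27 -0.    1.38 -2.35] ty 1.719 tilt 0.1
mouth st [-112.9 -353.1  258.2]
(array([-9.77, 35.33,  1.77]), array([-0.1,  0.1, -0. ])) [644.  13. 224.]
(array([-9.46, 35.33,  0.58]), array([ -0.2, -34.9,   0. ])) [641.  12. 236.]
(array([-9.44, 35.35,  7.48]), array([ -0.2, -34.9,   0. ])) [641.  12. 167.]
```

{"op": "servo_tool", "data": {"commands": [2,-1.2,4.4,0,0,0,0,2,-2.4,8.8,0,0,0,0,2,-3.6,13.2,0,0,-5,0,2,-4.8,17.6,0,0,-12,0,2,-6,22,0,0,-19,0,2,-7.2,26.5,0,0,-26,0,2,-8.4,31,0,0,-32,0,2,-9.4,35.3,0,0,-35,0]}}

```text
time_s: 8.85
tool_pos: [637.7, 14.0, 237.9]
ee_rot: [-0.186, 2.523, 0.06]
wrist_force: [0.2, 0.6, -1.5]
grip_width: 33.2
```

{"op": "servo_tool", "data": {"commands": [2,0,0,0,0,0,0,2,0,0,0,0,0,0]}}

```text
time_s: 9.05
tool_pos: [639.6, 13.8, 238.5]
ee_rot: [-0.191, 2.525, 0.06]
wrist_force: [0.5, 0.4, -0.9]
grip_width: 33.3
```

```bash
python3 - <<'E'
from h import *
import cv2
show();mouth()
print(cmd(*over(-15,0,141,35)))
p,d=arm.grab_frame('side');a=p[170:290,240:400]
p2,_=arm.grab_frame('wrist')
for n in ('hopper_mouth','edge_near','tube_mouth','thick_pin_center'):
  for r in arm.place_of('wrist',n)[:2]: 
    e=np.array(r['at'])-H; print(n,np.round(r['at']),np.round([e@SX,e@SY,e[2]]),round(r['confidence'],2))
cv2.imwrite('pics/c2.png',np.hstack([cv2.resize(a[:,:,::-1],(400,300)),cv2.resize(p2[:,:,::-1],(400,300))]))
E
```

```text
t 9.05 tcp [639.6  13.8 238.5] st [48.3  1.7] F [ 0.5  0.4 -0.9] w 33.3 q [-0.2   0.19  1.94  0.45  0.48 -2.27] ty 1.722 tilt 35.0
mouth st [-16.6   1.5 212.6]
(array([ 3.98, -0.16,  5.95]), array([ 0.1, -0. ,  0.1]))
hopper_mouth [588.   7. 139.] [ -4.   2. 139.] 0.71
```

View pics/c2.png

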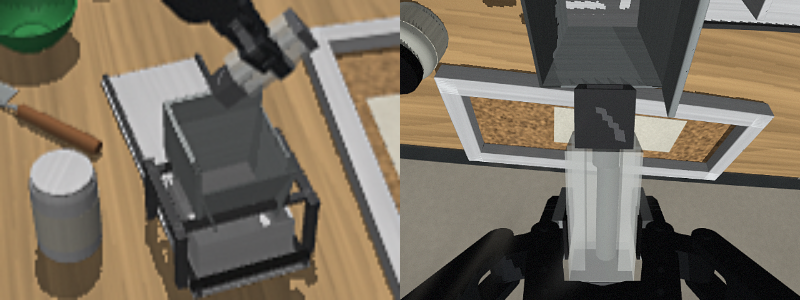

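The mouth hangs centred over the hopper and tilted 35°, and the slim pin shows in the bore. Now I'll lower it.

{"op": "servo_tool", "data": {"commands": [2,1.4,0,2,0,0,0,2,2.7,-0.1,4,0,0,0,2,3.7,-0.1,5.5,0,0,0,2,4,-0.1,6,0,0,0,2,4,-0.1,6,0,0,0], "grip_force": 90}}

```text
time_s: 9.85
tool_pos: [641.7, 10.9, 164.5]
ee_rot: [-0.186, 2.527, 0.06]
wrist_force: [0.2, -0.4, -1.1]
grip_width: 33.0
```

```bash
python3 -c "
from h import *
show();mouth()
R=Rt(np.pi/2+YS,np.radians(35));print('per 10mm station -x:',(R.T@-SX).round(3))
print(cmd(*over(-42,0,141,35)))"
```

```text
t 9.85 tcp [641.7  10.9 164.5] st [50.1 -1.6] F [ 0.2 -0.4 -1.1] w 33.0 q [-0.21  0.31  2.01  0.71  0.31 -2.55] ty 1.718 tilt 34.9
mouth st [-14.9  -1.4 138.8]
per 10mm station -x: [ 0.819 -0.    -0.574]
(array([ 2.1 ,  0.15, -1.75]), array([-0. , -0.1, -0.1]))
```

{"op": "servo_tool", "data": {"commands": [2,0.8,0,-0.57,0,0,0,2,2.3,0,-1.6,0,0,0,2,2.6,0,-1.8,0,0,0]}}

```text
time_s: 10.15
tool_pos: [612.8, 5.7, 168.1]
ee_rot: [-0.185, 2.52, 0.057]
wrist_force: [14.7, 5.5, -8.9]
grip_width: 32.8
```

```bash
python3 -c "
from h import *
show();mouth()"
```

```text
t 10.15 tcp [612.8   5.7 168.1] st [20.7 -2.4] F [14.7  5.5 -8.9] w 32.8 q [-0.24  0.27  2.07  0.79  0.3  -2.66] ty 1.717 tilt 35.3
mouth st [-44.   -2.2 141.9]
```

{"op": "servo_tool", "data": {"commands": [2,-1.23,0,0.86,0,0,0,2,-2.46,0,1.72,0,0,0,2,-2.46,0,1.72,0,0,0,2,-1.48,0,1.03,0,0,0,2,0,0,0,0,0,0,2,-1.23,0,0.86,0,0,0,2,-2.46,0,1.72,0,0,0,2,-3.3,0,2.3,0,0,0]}}

```text
time_s: 10.95
tool_pos: [651.2, 12.5, 166.6]
ee_rot: [-0.187, 2.524, 0.058]
wrist_force: [-0.3, -0.6, -2.0]
grip_width: 33.1
```

```bash
python3 - <<'E'
from h import *
import cv2
show();mouth()
p2,_=arm.grab_frame('wrist')
for n in ('thick_pin_center','slim_pin_center','tube_grip'):
  for r in arm.place_of('wrist',n)[:2]: 
    e=np.array(r['at'])-H; print(n,np.round([e@SX,e@SY,e[2]]),round(r['confidence'],2))
cv2.imwrite('pics/w3.png',p2[:,150:500,::-1])
E
```

```text
t 10.95 tcp [651.2  12.5 166.6] st [59.6 -1.3] F [-0.3 -0.6 -2. ] w 33.1 q [-0.2   0.32  2.    0.68  0.31 -2.52] ty 1.719 tilt 35.0
mouth st [ -5.2  -1.3 140.7]
tube_grip [ 52.  -2. 183.] 0.93
```

View pics/w3.png

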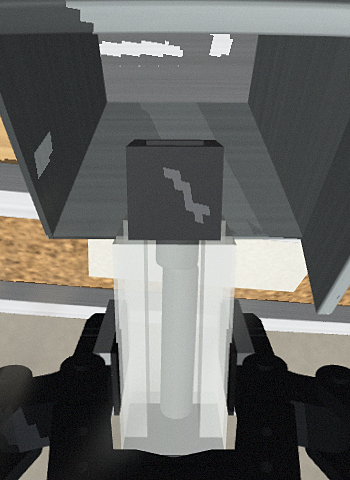

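{"op": "servo_tool", "data": {"commands": [2,1.64,0,-1.15,0,0,0,2,3.4,0,-2.36,0,0,0,2,2.05,0,-1.44,0,0,0,2,0.82,0,-0.57,0,0,0,2,1.75,0,-1.2,0,0,0,2,3.4,0,-2.36,0,0,0,2,1.64,0,-1.15,0,0,0,2,0,0,0,0,0,0]}}

```text
time_s: 11.95
tool_pos: [649.0, 12.8, 165.7]
ee_rot: [-0.186, 2.526, 0.059]
wrist_force: [0.6, 0.9, -1.3]
grip_width: 32.4
```

{"op": "servo_tool", "data": {"commands": [2,0,0,0,0,0,0,2,0,0,0,0,0,0,2,0,0,0,0,0,0]}}

```text
time_s: 12.25
tool_pos: [648.9, 13.2, 165.3]
ee_rot: [-0.188, 2.527, 0.06]
wrist_force: [0.1, 0.8, -1.5]
grip_width: 32.9
```

```bash
python3 - <<'E'
from h import *
import cv2
show();mouth()
p2,_=arm.grab_frame('wrist')
for n in ('thick_pin_center','slim_pin_center','tube_grip'):
  for r in arm.place_of('wrist',n)[:2]: 
    e=np.array(r['at'])-H; print(n,np.round([e@SX,e@SY,e[2]]),round(r['confidence'],2))
cv2.imwrite('pics/w4.png',p2[:,150:500,::-1])
E
```

```text
t 12.25 tcp [648.9  13.2 165.3] st [57.5 -0.4] F [ 0.1  0.8 -1.5] w 32.9 q [-0.2   0.32  2.    0.69  0.31 -2.52] ty 1.719 tilt 34.9
mouth st [ -7.4  -0.3 139.5]
tube_grip [ 52.   1. 185.] 0.77
```

View pics/w4.png

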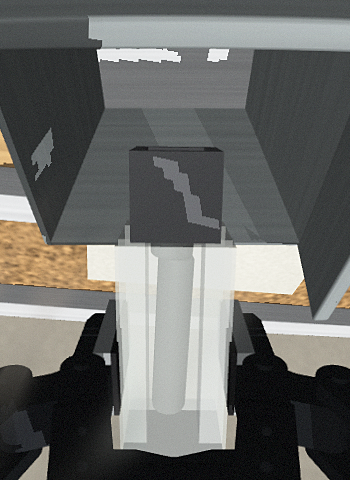

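Bottle's slim pin advanced (lower end row 418 → 412). I'll continue knocking, a bit faster.

{"op": "servo_tool", "data": {"commands": [2,1.2,0,-0.83,0,0,0,2,3.5,0,-2.42,0,0,0,2,2.05,0,-1.44,0,0,0,2,0.6,0,-0.4,0,0,0,2,1.3,0,-0.9,0,0,0,2,3.5,0,-2.42,0,0,0,2,1.64,0,-1.15,0,0,0,2,0,0,0,0,0,0]}}

```text
time_s: 13.25
tool_pos: [649.0, 12.8, 165.6]
ee_rot: [-0.186, 2.526, 0.059]
wrist_force: [0.4, -0.6, -0.3]
grip_width: 32.5
```

{"op": "servo_tool", "data": {"commands": [2,1.2,0,-0.83,0,0,0,2,3.5,0,-2.42,0,0,0,2,2.05,0,-1.44,0,0,0,2,0.6,0,-0.4,0,0,0,2,0,0,0,0,0,0,2,0,0,0,0,0,0,2,0,0,0,0,0,0,2,0,0,0,0,0,0]}}

```text
time_s: 14.05
tool_pos: [649.4, 13.2, 165.5]
ee_rot: [-0.188, 2.526, 0.06]
wrist_force: [0.4, 0.0, -1.5]
grip_width: 33.1
```

```bash
python3 - <<'E'
from h import *
import cv2
show();mouth()
p2,_=arm.grab_frame('wrist')
p,_=arm.grab_frame('side')
for c in('wrist','side'):
 for n in ('thick_pin_center','slim_pin_center','tube_grip'):
  for r in arm.place_of(c,n)[:2]: 
    e=np.array(r['at'])-H; print(c,n,np.round([e@SX,e@SY,e[2]]),round(r['confidence'],2))
a=cv2.resize(p[190:290,280:370],(432,480))
cv2.imwrite('pics/w5.png',np.hstack([p2[:,150:500],a])[:,:,::-1])
E
```

```text
t 14.05 tcp [649.4  13.2 165.5] st [58.  -0.5] F [ 0.4  0.  -1.5] w 33.1 q [-0.2   0.32  2.    0.69  0.31 -2.52] ty 1.72 tilt 34.9
mouth st [ -6.9  -0.4 139.6]
wrist thick_pin_center [ -5.  47. 170.] 0.33
wrist tube_grip [ 52.   3. 182.] 0.76
side slim_pin_center [-129.  402.    1.] 0.59
side slim_pin_center [-27. -13.  40.] 0.56
side tube_grip [ 47.   4. 179.] 0.66
```

View pics/w5.png

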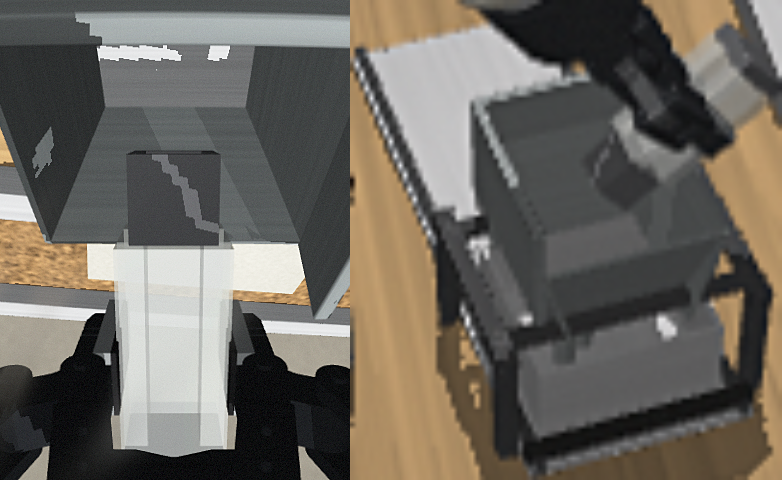

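The bore is empty: no pin is left between rows 250 and 440. I'll raise the bottle, level it, and look down through the hopper from the side on the way back.

{"op": "servo_tool", "data": {"commands": [2,-1.4,0,-2,0,0,0,2,-3,0,-4.3,0,0,0,2,-4.6,0,-6.6,0,6,0,2,-5.5,-1,-8,0,14,0,2,-5.5,-3,-8,0,22,0,2,-5.5,-5,-8,0,30,0,2,-5.5,-7,-8,0,35,0,2,-5.5,-7,-8,0,35,0]}}

```text
time_s: 15.25
tool_pos: [663.2, -58.7, 262.3]
ee_rot: [0.231, -3.132, 0.003]
wrist_force: [0.2, 0.5, -2.3]
grip_width: 32.6
```

```bash
python3 - <<'E'
from h import *
import cv2
show();mouth()
p2,_=arm.grab_frame('wrist')
for n in ('thick_pin_center','slim_pin_center','box_floor'):
  for r in arm.place_of('wrist',n)[:2]: 
    e=np.array(r['at'])-H; print(n,np.round([e@SX,e@SY,e[2]]),round(r['confidence'],2))
cv2.imwrite('pics/w6.png',p2[:,:,::-1])
E
```

```text
t 15.25 tcp [663.2 -58.7 262.3] st [ 60.9 -73.5] F [ 0.2  0.5 -2.3] w 32.6 q [-0.19  0.43  1.32 -0.    1.39 -1.91] ty 1.718 tilt -0.0
mouth st [ -7.  -73.4 278.4]
thick_pin_center [-10.  -1.  30.] 0.64
thick_pin_center [-47.   2. 170.] 0.56
box_floor [-9.  1. 30.] 0.66
box_floor [ 1. -1.  9.] 0.63
```

View pics/w6.png

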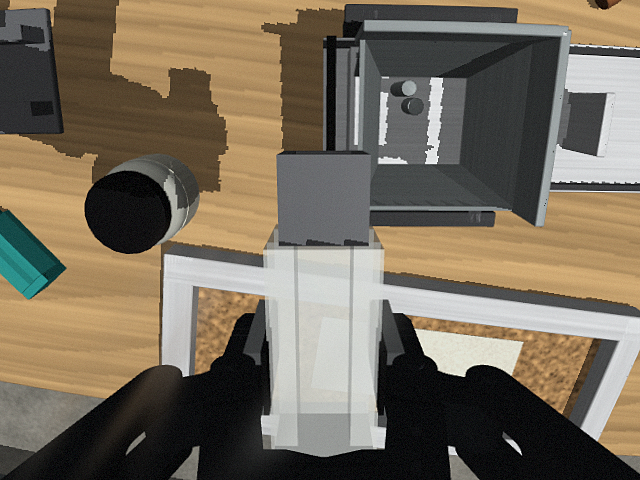

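```bash
python3 - <<'E'
from h import *
import cv2
ci=arm.camera_info('wrist');K=ci['intrinsics'];T=np.linalg.inv(ci['T_tool_cam'])
def proj(P):
    c=np.c_[P,np.ones(len(P))]@T.T; c=c[:,:3]
    return cv2.projectPoints(np.c_[c[:,0],-c[:,1],-c[:,2]],np.zeros(3),np.zeros(3),K,np.array([ci['k1'],0,0,0]))[0][:,0].round(0)
# bottle points rel. to grip: mouth top/bottom, neck root top, body shoulder top, base top/bottom
B=np.array([[67,0,-13],[67,0,13],[41,0,-13],[41,0,-17],[-41,0,-17],[-41,0,17],[41,17,-17],[41,-17,-17]],float)
for a in(-6,0,6,12):
    print(a,proj(B@Ro.from_euler('y',-a,degrees=True).as_matrix().T+[1,0,-16])[:,::-1].astype(int).tolist())
s=arm.get_state();_,d=arm.grab_frame('wrist');R=Ro.from_rotvec(s['ee_rot']).as_matrix()
def pt(u,v):
    x,y=cv2.undistortPoints(np.array([[[u,v]]],float),K,np.array([ci['k1'],0,0,0]))[0,0]
    z=d[v,u]; w=R@(ci['T_tool_cam']@[x*z,-y*z,-z,1])[:3]+s['tool_pos']; e=w-H
    return np.round([e@SX,e@SY,e[2]])
for uv in((403,87),(412,104),(412,135),(325,170),(325,220),(325,235),(325,260),(325,300),(325,400)): print(uv,pt(*uv))
print(cmd([601,-351,150],Rt(np.pi/2+.147)))
E
```

```text
-6 [[156, 324], [135, 324], [250, 324], [257, 324], [467, 324], [395, 324], [257, 389], [257, 260]]
0 [[146, 324], [137, 324], [240, 324], [245, 324], [473, 324], [406, 324], [245, 387], [245, 261]]
6 [[139, 324], [140, 324], [231, 324], [234, 324], [479, 324], [416, 324], [234, 385], [234, 263]]
12 [[136, 324], [145, 324], [225, 324], [226, 324], [484, 324], [427, 324], [226, 383], [226, 265]]
(403, 87) [-30. -11.  70.]
(412, 104) [-17.   2.  43.]
(412, 135) [10. 10. 13.]
(325, 170) [ -4. -70. 288.]
(325, 220) [ 11. -70. 288.]
(325, 235) [ 15. -70. 290.]
(325, 260) [ 21. -70. 293.]
(325, 300) [ 33. -70. 294.]
(325, 400) [ 67. -70. 295.]
(array([ 10.11, -28.36,  11.27]), array([ 0. , -0. ,  0.1]))
```

Both pins stand upright in the box: the tops are at z 70 and z 43, inside the walls. The bottle has hardly slipped in the grip, so I'll take it back.

{"op": "servo_tool", "data": {"commands": [2,1.6,-4.5,0,0,0,0,2,3.2,-9,0,0,0,0,2,4.8,-13.5,0,0,0,0,2,6.4,-18,2,0,0,0,2,8,-22.5,5,0,0,0,2,9.4,-26.5,8,0,0,0,2,10.1,-28.4,11.3,0,0,0,2,10.1,-28.4,11.3,0,0,0]}}

```text
time_s: 16.3
tool_pos: [597.3, -353.4, 144.7]
ee_rot: [0.227, -3.126, -0.007]
wrist_force: [-1.1, 2.1, -1.3]
grip_width: 33.1
```

{"op": "servo_tool", "data": {"commands": [2,0,0,0,0,0,0,2,0,0,0,0,0,0]}}

```text
time_s: 16.5
tool_pos: [603.0, -351.3, 151.7]
ee_rot: [-0.234, 3.131, -0.001]
wrist_force: [0.0, -0.5, -0.3]
grip_width: 33.0
```

```bash
python3 - <<'E'
from h import *
show();print(cmd([601.1,-351.5,60],Rt(np.pi/2+.149)),cmd([601.1,-351.5,30.5],Rt(np.pi/2+.149)))
E
```

```text
t 16.5 tcp [ 603.  -351.3  151.7] st [ -42. -354.] F [ 0.  -0.5 -0.3] w 33.0 q [-0.63  0.57  1.37  0.    1.21 -2.35] ty 1.72 tilt 0.1
(array([0.21, 0.02, 9.17]), array([-0.1,  0.1,  0. ])) (array([ 0.21,  0.02, 12.12]), array([-0.1,  0.1,  0. ]))
```

{"op": "servo_tool", "data": {"commands": [2,0.1,0,3,0,0,0,2,0.2,0,6,0,0,0,2,0.2,0,8,0,0,0,2,0.2,0,9,0,0,0,2,0.2,0,10,0,0,0,2,0.2,0,10.8,0,0,0,2,0.2,0,11.4,0,0,0,2,0.2,0,11.7,0,0,0]}}

```text
time_s: 17.3
tool_pos: [600.8, -352.6, 33.6]
ee_rot: [-0.233, 3.132, -0.001]
wrist_force: [-2.4, 3.7, 18.6]
grip_width: 32.7
```

{"op": "servo_tool", "data": {"commands": [2,0,0,0.2,0,0,0,2,0,0,0.3,0,0,0,2,0,0,0.3,0,0,0]}}

```text
time_s: 17.6
tool_pos: [600.8, -352.6, 33.6]
ee_rot: [-0.233, 3.132, -0.001]
wrist_force: [-3.3, 5.0, 19.0]
grip_width: 33.1
```

{"op": "servo_tool", "data": {"commands": [4.5,0,0,0,0,0,0,6,0,0,0,0,0,0,8.5,0,0,0,0,0,0,8.5,0,0,0,0,0,0,8.5,0,0,-2,0,0,0,8.5,0,0,-6,0,0,0,8.5,0,0,-10,0,0,0,8.5,0,0,-11,0,0,0]}}

```text
time_s: 18.4
tool_pos: [602.8, -354.4, 145.0]
ee_rot: [-0.232, 3.127, -0.008]
wrist_force: [0.3, -0.7, 0.3]
grip_width: 84.9
```

{"op": "servo_tool", "data": {"commands": [8.5,0,0,0,0,0,0,8.5,0,0,0,0,0,0]}}

```text
time_s: 18.6
tool_pos: [599.5, -352.1, 138.8]
ee_rot: [0.233, -3.131, -0.002]
wrist_force: [-0.0, -0.2, 0.3]
grip_width: 85.2
```

```bash
python3 - <<'E'
from h import *
import cv2
show()
p2,_=arm.grab_frame('wrist');p,_=arm.grab_frame('side')
for c in('wrist','side'):
 for n in ('tube_grip','tube_mouth','cradle_rest')+(('thick_pin_center','slim_pin_center','box_floor') if c=='side' else ()):
  for r in arm.place_of(c,n)[:2]: print(c,n,np.round(r['at'],1),round(r['confidence'],2))
cv2.imwrite('pics/w7.png',np.hstack([p2[100:400,150:500],cv2.resize(p[190:310,270:430],(400,300))])[:,:,::-1])
E
```

```text
t 18.6 tcp [ 599.5 -352.1  138.8] st [ -45.6 -354.2] F [-0.  -0.2  0.3] w 85.2 q [-0.63  0.58  1.38 -0.    1.19 -2.35] ty 1.719 tilt -0.1
wrist tube_grip [ 775.9 -356.7   18.6] 0.72
wrist tube_grip [ 605.7 -352.1   47.4] 0.68
wrist tube_mouth [ 542.5 -362.4   50.5] 0.78
wrist tube_mouth [ 731.5 -400.6   23.4] 0.61
side tube_grip [ 772.7 -358.7   13.7] 0.7
side tube_grip [ 602.  -352.4   42.8] 0.55
side tube_mouth [ 732.2 -405.9   16.9] 0.55
side cradle_rest [ 423.3 -331.6   47.2] 0.95
side cradle_rest [ 601.4 -356.    44.7] 0.93
side thick_pin_center [ 693.2 -211.1    5.6] 0.51
side slim_pin_center [563.7 -10.2  40.2] 0.39
side box_floor [591.8   6.6  11.2] 0.73
side box_floor [ 424.7 -148.1    1. ] 0.58
```

View pics/w7.png

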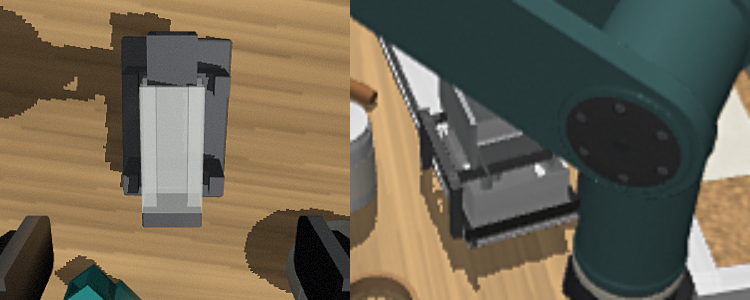

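The bottle lies between the lips, with its body at cols 140–205 of the crop, but it looks a few mm toward the base end. I'll measure that by ray intersection.

```bash
python3 - <<'E'
from h import *
import cv2
ci=arm.camera_info('wrist');K=ci['intrinsics']
s=arm.get_state();R=Ro.from_rotvec(s['ee_rot']).as_matrix()
def ray(u,v,z):
    x,y=cv2.undistortPoints(np.array([[[u,v]]],float),K,np.array([ci['k1'],0,0,0]))[0,0]
    T=ci['T_tool_cam'];o=R@T[:3,3]+s['tool_pos'];d=R@T[:3,:3]@[x,-y,-1]
    return o+d*(z-o[2])/d[2]
B=np.array([np.cos(.149),np.sin(.149),0])
f=lambda w:np.round([w@B,w@[-B[1],B[0],0]],1)
print('mouth top mid',f(ray(322,132,60)),'base top L/R',f(ray(292,312,64)),f(ray(352,308,64)),'shoulder L/R',f(ray(289,186,64)),f(ray(356,186,64)))
print('plate mouth-end',f(ray(275,138,8)),f(ray(380,138,8)),'plate base-end',f(ray(275,295,8)),f(ray(375,295,8)))
E
```

```text
mouth top mid [ 478.3 -438.6] base top L/R [ 578.1 -455.9] [ 575.6 -421.8] shoulder L/R [ 505.4 -455.7] [ 505.4 -421.1]
plate mouth-end [ 486.  -468.3] [ 486.1 -402.3] plate base-end [ 594.7 -472.2] [ 594.8 -401.6]
```

Measured along the cradle, the grip point is about 5 mm from the rest point (limit 15 mm). It is about 2 mm off sideways, its yaw is near 0, and its top is at z 64 as seated. The gripper is clear, so I'll hand in.

```bash
python3 -c "
from h import *
print(arm.hand_in());show()"
```

```text
the job is handed in; nothing more can be done
None
the job is handed in; nothing more can be done
```

The job is done and handed in at about 19 s of robot time, of the 67 s allowed; no verdict was reported.

**What I did**
- Pushed the box along its rail until it met the stop, where the force rose to about 20 N.
- Took the clear bottle from the grey cradle and tilted it 35° mouth down over the hopper.
- Knocked its rim on the near edge about seven times, until both pins dropped, then laid the bottle back and released it.

**Last checks**
- **Pins:** a look through the hopper showed both in the box, standing upright rather than lying, with tops at z 70 and 43 mm. That puts the slim pin's centre about 28 mm and the thick pin's about 15 mm above the box floor.
- **Box:** its floor was found within about 2 mm of home.
- **Bottle:** it lies between the cradle lips, about 5 mm toward the base end and 2 mm to one side (limit 15 mm), with yaw near zero. The gripper is open and about 110 mm above where it let go.

**What disagreed**
- On set-down the bottle touched about 3 mm higher than when I picked it up. After release its top measured seated at z 64 mm.
- One reading of the bottle's base edge would put the grip point about 10 mm further toward the mouth than the mouth and shoulder edges did. I took it as the end cap seen through the clear wall.
- The networks' late pin reports from the side camera were poor: one pin was placed at the ink tub.
- I did not re-measure the bystanders at the end. No force suggested a collision with them.

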